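# Load the blue circuit board into the test fixture

## Task

Take the blue circuit board with the orange grip strip by that strip, slide it straight up out of its slot in the rack, and lower it (do not drop it) into the open well of the cream test fixture, so that its lower edge stands on the well's floor, and let go; it may lean on the well's wall. Leave the two green boards undisturbed in the rack.

Things in the scene. Friction and masses are not known exactly. Their poses are not given: they have to be found in the camera images.
- blue_board: Board to move: blue, 100 x 4 x 86 mm, upright in one of the rack's three slots, standing 12 mm above the bench, the lower 50 mm of its side edges in the slot. Orange grip strip 100 x 10 x 18 mm along its top edge, the part to grip, centred 94 mm above the underside. Total height 103 mm, about 0.12 kg. Origin: centre of the underside; x along the 100 mm width, y through the thickness, z up.
- green_board_a: Bystander, left in the rack: shape, origin and axes as the blue board, but green with grey strip. The rack is fixed: black base 130 x 200 x 12 mm, aluminium end walls 62 mm high, three 8 mm wide slots open at the top, 70 mm apart, one board in each, any order. Lifted 50 mm a board is out of its slot; 120 mm, clear of its neighbours' tops.
- green_board_b: Second bystander, left in the rack: green with a grey strip, the same as the other green board. Origin: centre of the underside; x along the width, y through the thickness, z up.
- fixture: Fixture fixed to the bench: cream box 170 x 120 x 30 mm (x, y, z), low black bow handles on its y sides reaching 82 mm from the centre, and in the middle of its top a black open well: inside 120 mm long (x), 26 mm wide (y), 50 mm deep; floor 30 mm, rim 80 mm above the bench; walls 6 mm. Origin: centre of the underside; z up. The board fits lengthwise, either way round.
Not all that is in view belongs to the job. Leave any red or yellow look-alike of the fixture alone.

How it is judged:
By the outcome, as a careful person would: the job done as asked, in the order asked, and still so for the second after the job is handed in, with the robot touching nothing.
It also fails if it takes over 45 s, if anything falls off the work surface, if the arm or the gripper's body presses on something with over 40 N, if the wrist force passes 120 N, or if a joint passes its speed limit or range.

## Robot

A 6-joint arm with a two-finger parallel gripper is mounted at the origin on the work surface. World frame = base frame: x ahead of the robot, y to its left, z up, the work surface at z = 0. Lengths are in m, angles in degrees, forces in N, time in s.
With the tool pointing down it reaches from about 0.4 to 0.825 m from the base axis. Payload 7 kg.
Tool frame: the origin (TCP) lies at the very end of the fingers, on their centre line; the grasp point (between the pads) lies 19 mm behind it; z points along the fingers, y is the line along which they close (so a half turn about z gives the same grasp; the last joint's range is limited). The gripper opens to 88 mm and grips with 3 to 60 N. Pads are 19 mm wide; open, the fingers measure 130 mm over their backs; the gripper's body (78 mm by 193 mm) begins 47 mm behind the grasp point.
Start: joints at [-59.582, 20.546, 0.682, 0, -70.136, -16.507], TCP at [0.162, -0.655, 0.227] pointing down, gripper open.
Joint ranges: [-176.03, 176.03], [-82.01, 121.73], [-58.28, 71.71], [-173.87, 95.51], [-174.79, -0.11], [-173.66, 173.66]. Speed limits (degrees/s): [136.94, 136.94, 172.46, 180, 180, 180].

## Interface

Orientations are given as [roll, pitch, yaw] about the fixed x, y, z axes, in that order (R = Rz(yaw) Ry(pitch) Rx(roll)).
In Python, from plant import get_state, imaging, r, finder gives the robot as it stands.
- The arm moves only by the shell command python3 -m handwheel 'ROWS' [FORCE]. ROWS is JSON, a list of rows, each a list of 5 numbers: the closure, from 0 (fully open) to 1 (shut), then the shift along the world's x, y, z in cm, then the turn about the world's z in degrees. A call has 1 to 8 rows; each row is the pose to reach, as a shift and turn from the pose commanded when the call began; what a row does not reach only later rows make up. A row lasts 1/8 s, in which the tool goes at most 62.5 mm and 10.7 degrees, less where a joint would pass 70% of its speed; a pose out of reach is approached as far as the arm can. A call with a gripper value outside its range is refused whole. The fingers move at their own pace and stop on an object; FORCE is the grip in N (left out, the last holds). Time passes only in rows, so rows that repeat a pose let the fingers close. It gives the time, the measured TCP pose, the force, the opening and the grip force at its end, in the units of the state.
- get_state(): the state, without advancing time (a new reading comes with each control period).
- imaging.capture(name): name is "scene" or "top" or "wrist"; returns (picture, depth): 420x560x3 uint8, red, green, blue; 420x560 float32, m along the optical axis (not along the pixel's ray), 0 where there is no reading.
- imaging.get_calibration(name): a dict with "fx", "fy", "cx", "cy" (pixels), "dist" ([k1, k2, p1, p2, k3] as OpenCV has them; the pictures are not rectified), "rvec" (rotation vector, rad) and "tvec" (3), from world to camera coordinates, as OpenCV has them; the wrist camera has in their place "hand_eye" (4x4, takes a point from camera to tool coordinates, whose origin is the TCP and whose axes are the flange's). Camera axes: x right, y down, z forward; pixel columns grow to the right and rows downward; lengths in m; the calibration is good to about 2 mm. A picture is of the moment at which its call begins: read the wrist's pose just before it. get_calibration takes no time and is no camera call.
- r.close_job(): hands the job in; it is judged then, once.
Trained networks look in the newest picture that a camera, given by its name, has taken for a name from the list of things; names that differ only in an ending like _2 or _b are one class to them, and where a whole thing is asked for, a point or a joint stands for the part that bears it (a point fixed in the world has none). Each returns a list of dicts, best first, with "p" (0 to 1); they miss things now and then, are a little off and sometimes report something else, mostly with a low value. They report only what shows in the picture. A call takes as long as a camera call. They do not tell look-alikes from the thing itself.
- finder.cut_out(camera, query): "region" (420x560 bool, what is visible of it) and "pixel" ([column, row] in pixels, amid what is visible of it).
The state is a dict: "time_s": time; "joints": joint angles; "qd": joint speeds; "joint_torque": joint torques, N m; "tcp_pos": TCP position; "eef_rot": TCP orientation; "contact_force": force on the tool from outside, world axes, zero at the start; "moment": the same for the moment, N m; "gripper_width": finger opening in m; "gripper_force": force on a finger pad.
Only numpy, scipy, OpenCV 4.12 (cv2) and the standard library are available. Lean on these libraries where they do the work, as an engineer would, in place of code of your own. Each camera call takes 0.05 s, during which the arm holds its last target. There are 200 camera calls.

## Working session

There is one attempt and no reset: what is moved stays moved. The work goes in short steps, Python scripts to look and compute and a shell command to move; the robot and the scene stay as the last step left them, time stands still between calls to the robot, and variables do not carry over. Pictures are saved under pics/ and viewed, at most 10 in all, crops included, and the job is handed in when it is done.

```bash
mkdir -p pics; cat > h.py <<'E'
import numpy as np, cv2
from plant import get_state, imaging, r, finder
def world(cam, d):
    c=imaging.get_calibration(cam); K=np.array([[c['fx'],0,c['cx']],[0,c['fy'],c['cy']],[0,0,1]])
    h,w=d.shape; u,v=np.meshgrid(np.arange(w),np.arange(h))
    n=cv2.undistortPoints(np.stack([u,v],-1).reshape(-1,1,2).astype(float),K,np.array(c['dist'])).reshape(h,w,2)
    P=np.dstack([n[...,0]*d,n[...,1]*d,d])
    R=cv2.Rodrigues(np.array(c['rvec'],float))[0]
    W=(P-np.array(c['tvec']).reshape(3))@R
    W[d==0]=np.nan
    return W
E
python3 - <<'E'
from h import *
s=get_state(); print(s['time_s'],s['tcp_pos'],s['eef_rot'],s['joints'],s['gripper_width'])
for n in('scene','top'):
    p,d=imaging.capture(n); cv2.imwrite(f'pics/{n}0.png',p[...,::-1]); np.savez(f'{n}0.npz',p=p,d=d)
E
```

```text
0.0 [ 0.16214834 -0.65473956  0.22561476] [ 1.79905368e+02 -7.72209487e-03 -1.66096979e+02] [-5.95817343e+01  2.05923263e+01  6.34308767e-01 -2.07310372e-02
 -7.01349063e+01 -1.65081911e+01] 0.08784828019559571
```

View pics/top0.png

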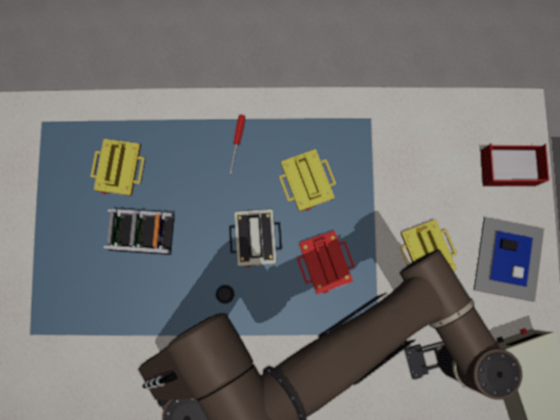

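View pics/scene0.png

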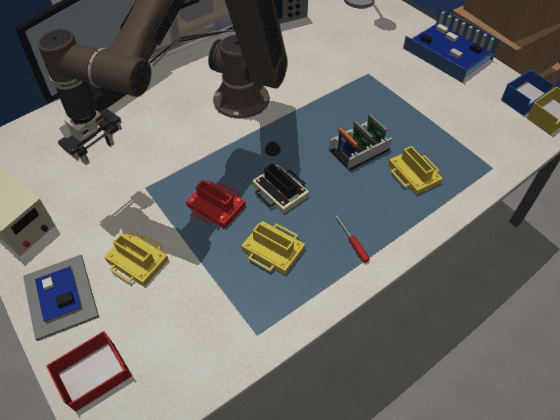

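The rack is at top (140,230), with the orange strip at (157,230) and the green boards at (112,230) and (130,230). The blue thing at (510,258) is a flat decoy and has no strip. The cream fixture is at top (256,237); its look-alikes are yellow at (118,167), (307,180) and (430,247), and red at (326,262). I choose the orange strip in the rack and the cream fixture, and will check both in a crop.

```bash
python3 - <<'E'
from h import *
z=np.load('top0.npz'); p,d=z['p'],z['d']; W=world('top',d)
cv2.imwrite('pics/crop.png',cv2.resize(p[195:285,95:290,::-1],None,fx=4,fy=4,interpolation=cv2.INTER_CUBIC))
def rep(n,m):
    P=W[m]; P=P[~np.isnan(P[:,0])]; rr=cv2.minAreaRect((P[:,:2]*1000).astype(np.float32)); print(n,len(P),P.mean(0).round(4),'med z',np.median(P[:,2]).round(4),rr)
hsv=cv2.cvtColor(p,cv2.COLOR_RGB2HSV).astype(int)
o=(hsv[...,0]>5)&(hsv[...,0]<20)&(hsv[...,1]>120)&(hsv[...,2]>70); o[:, :140]=0;o[:,175:]=0;o[:200]=0;o[260:]=0
rep('orange',o); print('orange tall'); rep('o',o&(W[...,2]>.1))
for c,(a,b) in {'rack':((100,180),(200,260)),'fix':((225,290),(200,275))}.items():
    B=np.zeros_like(o); B[b[0]:b[1],a[0]:a[1]]=1
    for lo,hi in((.02,.045),(.045,.07),(.07,.09),(.1,.125)):
        m=B&(W[...,2]>lo)&(W[...,2]<hi)
        if m.sum()>20: rep(f'{c} {lo}',m)
print(imaging.get_calibration('top'))
E
```

```text
orange 181 [0.5105 0.1306 0.0959] med z 0.1116 ((513.2255859375, 140.22409057617188), (38.239471435546875, 101.03857421875), 86.15187072753906)
orange tall
o 135 [0.5089 0.1264 0.1129] med z 0.1133 ((509.5047912597656, 126.82254028320312), (11.384032249450684, 95.36324310302734), 85.16290283203125)
rack 0.02 295 [0.5155 0.1938 0.0323] med z 0.0329 ((513.7894897460938, 192.7009735107422), (194.20729064941406, 118.77501678466797), 85.38151550292969)
rack 0.045 621 [0.5117 0.1977 0.0593] med z 0.0602 ((515.552490234375, 196.48158264160156), (202.10107421875, 120.88849639892578), 85.83894348144531)
rack 0.07 137 [0.5148 0.2025 0.0777] med z 0.0767 ((510.2901306152344, 194.3975372314453), (150.5081787109375, 110.28162384033203), 84.83983612060547)
rack 0.1 436 [0.5152 0.1976 0.1129] med z 0.1133 ((515.7469482421875, 196.86558532714844), (151.58316040039062, 98.00347900390625), 85.96582794189453)
fix 0.02 1888 [ 0.4935 -0.1679  0.0302] med z 0.0302 ((507.89422607421875, -184.053955078125), (196.4874267578125, 197.87811279296875), 4.741705417633057)
fix 0.045 36 [ 0.4947 -0.1683  0.0572] med z 0.0562 ((492.2284851074219, -179.07058715820312), (55.405052185058594, 129.49795532226562), 88.73341369628906)
fix 0.07 218 [ 0.4959 -0.1671  0.0791] med z 0.0793 ((494.9410705566406, -167.09954833984375), (132.6406707763672, 38.30616760253906), 3.559229850769043)
{'fx': 536.2373581995942, 'fy': 536.2373581995942, 'cx': 276.2711000432356, 'cy': 214.04472316343413, 'dist': array([-0.08445071,  0.        ,  0.        ,  0.        ,  0.        ]), 'rvec': array([ 2.13892273, -2.15519073,  0.15768482]), 'tvec': array([-0.22970383,  0.56797532,  1.63285392])}
```

View pics/crop.png

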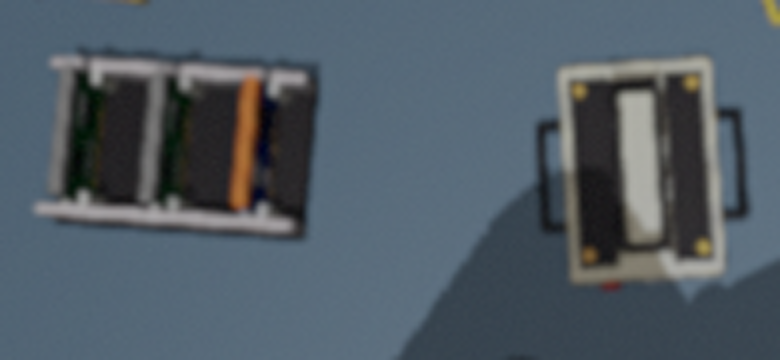

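The crop confirms both choices: the orange strip on the blue board (crop 245,140) in an outer slot, and the cream fixture with an open well (crop 640,165). The strip is at about (0.510,0.127) with yaw about -4.5°. The well is at about (0.495,-0.167) with yaw about 3.6°. Next I go above the strip with the fingers partly closed, so they clear the neighbouring board.

```bash
python3 -m handwheel '[[0.4,6,2,1,-9],[0.4,10.5,6.5,2,-18.5],[0.4,15,11,2,-18.5],[0.4,19.5,15.5,2,-18.5],[0.4,24,20,2,-18.5],[0.4,28.5,24.5,2,-18.5],[0.4,33,29,2,-18.5],[0.4,33,31,2,-18.5]]' && python3 -m handwheel '[[0.4,0.2,6,0,0],[0.4,0.4,12,0,0],[0.4,0.6,18,0,0],[0.4,0.8,24,0,0],[0.4,1,30,0,0],[0.4,1.5,36,0,0],[0.4,1.8,42,0,0],[0.4,1.8,47.2,0,0]]'
```

```text
time_s: 1.1
tcp_pos: [0.4944, -0.3427, 0.2457]
eef_rot: [180.0, -0.1, 175.6]
contact_force: [-0.1, -0.6, -0.6]
gripper_width: 0.0525
gripper_force: 0.0
time_s: 2.1
tcp_pos: [0.5099, 0.129, 0.2464]
eef_rot: [-180.0, -0.0, 175.4]
contact_force: [1.2, 0.1, -0.4]
gripper_width: 0.0528
gripper_force: 0.0
```

```bash
cat >> h.py <<'E'
from scipy.spatial.transform import Rotation as Ro
def wworld():
    s=get_state(); p,d=imaging.capture('wrist'); c=imaging.get_calibration('wrist')
    K=np.array([[c['fx'],0,c['cx']],[0,c['fy'],c['cy']],[0,0,1]]); h,w=d.shape; u,v=np.meshgrid(np.arange(w),np.arange(h))
    n=cv2.undistortPoints(np.stack([u,v],-1).reshape(-1,1,2).astype(float),K,np.array(c['dist'])).reshape(h,w,2)
    P=np.dstack([n[...,0]*d,n[...,1]*d,d]); H=np.array(c['hand_eye'])
    T=P@H[:3,:3].T+H[:3,3]; W=T@Ro.from_euler('xyz',s['eef_rot'],degrees=True).as_matrix().T+s['tcp_pos']
    W[d==0]=np.nan
    return s,p,d,W
E
python3 - <<'E'
from h import *
s,p,d,W=wworld(); cv2.imwrite('pics/w1.png',p[...,::-1])
hsv=cv2.cvtColor(p,cv2.COLOR_RGB2HSV).astype(int)
o=(hsv[...,0]>5)&(hsv[...,0]<22)&(hsv[...,1]>120)&(hsv[...,2]>60)&(W[...,2]>.108)&(W[...,2]<.125)
P=W[o]; print(s['tcp_pos'],s['eef_rot'],len(P),P.mean(0),cv2.minAreaRect((P[:,:2]*1000).astype(np.float32)),np.median(P[:,2]))
E
```

```text
[0.50988494 0.12896005 0.24643046] [-1.79998816e+02 -9.27040352e-03  1.75449358e+02] 970 [0.50691712 0.12695344 0.11431961] ((509.1625061035156, 126.45751190185547), (9.897953033447266, 98.68843841552734), 85.5322036743164) 0.11437686501047568
```

View pics/w1.png

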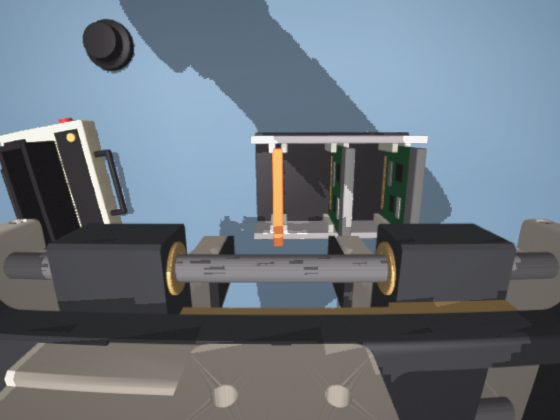

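The wrist view shows the orange strip at (278,195) between the fingers, in line with them, with both green boards still in place. The correction is about -1 mm in x and -2.5 mm in y. Then I go down and grip.

```bash
python3 -m handwheel '[[0.4,-0.1,-0.25,-3,0],[0.4,-0.1,-0.25,-6,0],[0.4,-0.1,-0.25,-9,0],[0.4,-0.1,-0.25,-11.5,0],[0.4,-0.1,-0.25,-14,0],[0.4,-0.1,-0.25,-15.9,0],[0.4,-0.1,-0.25,-15.9,0]]' && python3 -m handwheel '[[1,0,0,0,0],[1,0,0,0,0],[1,0,0,0,0],[1,0,0,0,0],[1,0,0,0,0],[1,0,0,0,0]]' 25
```

```text
time_s: 3.02
tcp_pos: [0.5081, 0.1236, 0.0861]
eef_rot: [-179.9, -0.2, 175.4]
contact_force: [0.1, -0.6, -0.7]
gripper_width: 0.0524
gripper_force: 0.0
time_s: 3.78
tcp_pos: [0.5094, 0.1245, 0.0878]
eef_rot: [180.0, 0.0, 175.4]
contact_force: [-1.0, 1.0, 1.7]
gripper_width: 0.0101
gripper_force: 25.0
```

```bash
python3 -m handwheel '[[1,0,0,1,0],[1,0,0,2,0],[1,0,0,3.5,0],[1,0,0,5,0],[1,0,0,6.5,0],[1,0,0,8.5,0],[1,0,0,11,0],[1,0,0,13.5,0]]' 30 && python3 -m handwheel '[[1,0,0,1,0],[1,0,0,1,0]]'
python3 - <<'E'
from h import *
s,p,d,W=wworld(); cv2.imwrite('pics/w2.png',p[...,::-1]); print(s['tcp_pos'],s['eef_rot'],s['contact_force'],s['gripper_width'])
hsv=cv2.cvtColor(p,cv2.COLOR_RGB2HSV).astype(int)
o=(hsv[...,0]>5)&(hsv[...,0]<22)&(hsv[...,1]>120)&(hsv[...,2]>60)&(W[...,2]>.2)
P=W[o]; print(len(P), cv2.minAreaRect((P[:,:2]*1000).astype(np.float32)),np.nanmedian(P[:,2]),np.nanpercentile(P[:,2],[2,98]))
E
```

```text
time_s: 4.78
tcp_pos: [0.5091, 0.1242, 0.2241]
eef_rot: [180.0, 0.0, 175.4]
contact_force: [0.8, 0.8, -2.5]
gripper_width: 0.0098
gripper_force: 30.0
time_s: 5.03
tcp_pos: [0.5093, 0.1245, 0.2331]
eef_rot: [179.9, 0.0, 175.4]
contact_force: [-0.4, 0.0, -1.8]
gripper_width: 0.0097
gripper_force: 30.0
[0.50932658 0.12446939 0.23306972] [1.79945144e+02 4.64936727e-02 1.75404249e+02] [-0.43102652  0.01557746 -1.76966509] 0.009660574677347033
2887 ((489.61334228515625, 122.41814422607422), (65.15843200683594, 59.358604431152344), 45.82265853881836) 0.2597657989049109 [0.25311139 0.3242117 ]
```

View pics/w2.png

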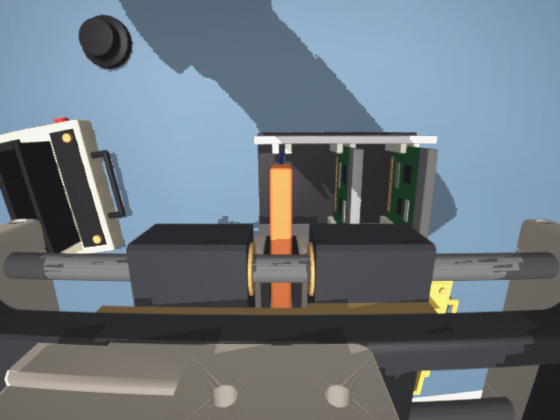

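The board is held centrally and hangs clear of the rack, and both green boards are still in it (340,180 and 400,180). I move near the fixture, offset in +x, to measure the well with the wrist camera.

```bash
python3 -m handwheel '[[1,1.5,-4,0,2],[1,3,-8,0,4],[1,5,-12.5,0,6],[1,6.5,-17,0,8],[1,8,-20,0,8],[1,8,-21,0,8],[1,8,-21,0,8],[1,8,-21,0,8]]'
python3 - <<'E'
from h import *
s,p,d,W=wworld(); cv2.imwrite('pics/w3.png',p[...,::-1]); np.savez('w3.npz',p=p,W=W); print(s['tcp_pos'],s['eef_rot'])
R=(W[...,0]>.4)&(W[...,0]<.6)&(W[...,1]>-.26)&(W[...,1]<-.08)
for lo,hi in((.026,.034),(.074,.086)):
    m=(R&(W[...,2]>lo)&(W[...,2]<hi)).astype(np.uint8)
    P=W[m>0]; print(lo,len(P),np.median(P[:,2]),cv2.minAreaRect((P[:,:2]*1000).astype(np.float32)))
E
```

```text
time_s: 6.08
tcp_pos: [0.5889, -0.0849, 0.2323]
eef_rot: [180.0, -0.0, -176.6]
contact_force: [0.7, 0.8, -1.6]
gripper_width: 0.0095
gripper_force: 30.0
[ 0.58885908 -0.08489626  0.23227335] [ 1.79988157e+02 -2.92567488e-02 -1.76553905e+02]
0.026 10636 0.030629931121499115 ((495.30743408203125, -166.275146484375), (169.48976135253906, 120.2685317993164), 3.4082043170928955)
0.074 2279 0.07919306654500144 ((495.6163635253906, -166.06451416015625), (131.50987243652344, 39.199867248535156), 3.848517417907715)
```

View pics/w3.png

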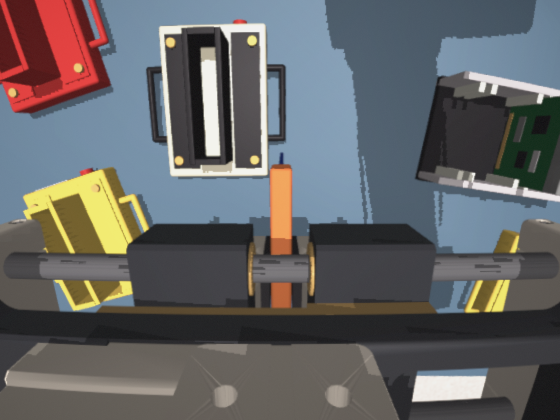

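The well is open at (207,100), with the cream floor visible. Its centre is (0.4955,-0.1662) at yaw 3.4°, which matches the tool. The shift is -9.35 cm in x and -8.15 cm in y.

```bash
python3 -m handwheel '[[1,-3,-2.6,0,0],[1,-6,-5.2,0,0],[1,-8.5,-7.4,0,0],[1,-9.35,-8.15,0,0],[1,-9.35,-8.15,0,0],[1,-9.35,-8.15,0,0],[1,-9.35,-8.15,0,0]]' && python3 -m handwheel '[[1,0,0,-2,0],[1,0,0,-4,0],[1,0,0,-5.5,0],[1,0,0,-6.8,0],[1,0,0,-7.6,0],[1,0,0,-7.6,0],[1,0,0,-7.6,0]]'
python3 - <<'E'
from h import *
p,d=imaging.capture('scene'); cv2.imwrite('pics/s2.png',cv2.resize(p[130:240,200:360,::-1],None,fx=5,fy=5,interpolation=cv2.INTER_CUBIC))
E
```

```text
time_s: 7.0
tcp_pos: [0.4964, -0.1666, 0.2323]
eef_rot: [180.0, -0.0, -176.5]
contact_force: [0.1, -0.4, -2.9]
gripper_width: 0.0096
gripper_force: 30.0
time_s: 7.88
tcp_pos: [0.4962, -0.1673, 0.1571]
eef_rot: [-180.0, 0.0, -176.6]
contact_force: [0.4, -0.2, -1.8]
gripper_width: 0.0099
gripper_force: 30.0
```

View pics/s2.png

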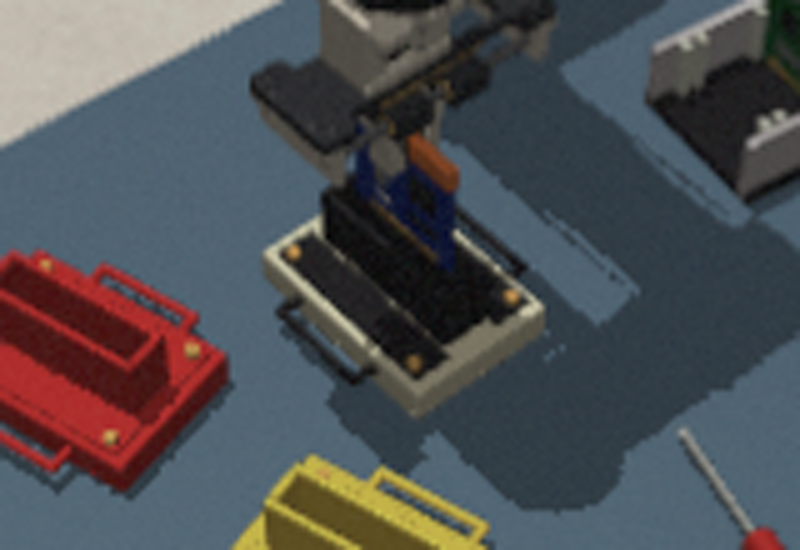

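The board (410,190) is lined up over the well with its lower edge at the rim. I keep lowering it slowly.

```bash
python3 -m handwheel '[[1,-0.05,0.05,-0.8,0],[1,-0.05,0.05,-1.6,0],[1,-0.05,0.05,-2.4,0],[1,-0.05,0.05,-3.2,0],[1,-0.05,0.05,-4,0],[1,-0.05,0.05,-4.6,0],[1,-0.05,0.05,-4.8,0],[1,-0.05,0.05,-4.8,0]]'
```

```text
time_s: 8.93
tcp_pos: [0.4953, -0.1667, 0.1085]
eef_rot: [-180.0, -0.0, -176.6]
contact_force: [0.3, -0.4, -0.8]
gripper_width: 0.0098
gripper_force: 30.0
```

```bash
python3 -m handwheel '[[1,0,0,-0.1,0],[1,0,0,-0.2,0],[1,0,0,-0.2,0]]'; python3 -m handwheel '[[1,0,0,-0.1,0],[1,0,0,-0.1,0]]'
```

```text
time_s: 9.3
tcp_pos: [0.4952, -0.1667, 0.1066]
eef_rot: [180.0, 0.0, -176.6]
contact_force: [0.1, -0.2, -1.5]
gripper_width: 0.01
gripper_force: 30.0
time_s: 9.55
tcp_pos: [0.4955, -0.1668, 0.1058]
eef_rot: [-180.0, 0.0, -176.6]
contact_force: [-0.3, -0.1, 0.4]
gripper_width: 0.0097
gripper_force: 30.0
```

```bash
python3 -m handwheel '[[1,0,0,-0.05,0],[1,0,0,-0.1,0],[1,0,0,-0.1,0]]'; python3 -m handwheel '[[1,0,0,0,0]]'
```

```text
time_s: 9.93
tcp_pos: [0.4955, -0.1669, 0.1057]
eef_rot: [-180.0, 0.0, -176.6]
contact_force: [-3.9, -0.5, 10.0]
gripper_width: 0.0098
gripper_force: 30.0
time_s: 10.05
tcp_pos: [0.4956, -0.167, 0.1057]
eef_rot: [-180.0, 0.1, -176.6]
contact_force: [-3.7, 0.6, 10.2]
gripper_width: 0.0096
gripper_force: 30.0
```

It is on the floor: 10 N upward at the expected height. I release gradually so the board settles gently against the wall.

```bash
python3 -m handwheel '[[0.86,0,0,0.05,0],[0.82,0,0,0.05,0],[0.76,0,0,0.05,0],[0.7,0,0,0.05,0],[0.64,0,0,0.05,0],[0.56,0,0,0.05,0],[0.48,0,0,0.05,0],[0.4,0,0,0.05,0]]'; python3 -m handwheel '[[0.3,0,0,0,0],[0.2,0,0,0,0],[0.1,0,0,0,0],[0,0,0,0,0],[0,0,0,0,0],[0,0,0,0,0],[0,0,0,0,0]]'
python3 - <<'E'
from h import *
p,d=imaging.capture('scene'); cv2.imwrite('pics/s3.png',cv2.resize(p[130:240,200:360,::-1],None,fx=5,fy=5,interpolation=cv2.INTER_CUBIC))
E
```

```text
time_s: 11.05
tcp_pos: [0.4953, -0.1667, 0.1051]
eef_rot: [-180.0, 0.0, -176.6]
contact_force: [0.1, 0.1, 0.1]
gripper_width: 0.0499
gripper_force: 0.0
time_s: 11.92
tcp_pos: [0.4953, -0.1667, 0.1051]
eef_rot: [-180.0, 0.0, -176.6]
contact_force: [0.1, -0.8, -0.2]
gripper_width: 0.0878
gripper_force: 0.0
```

View pics/s3.png

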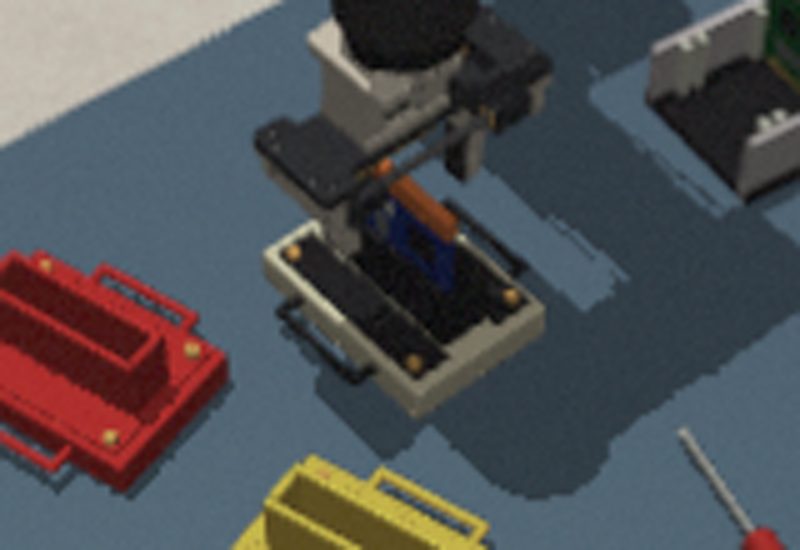

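The fingers are fully open and the board (410,220) is leaning. I go straight up and look from above.

```bash
python3 -m handwheel '[[0,0,0,1,0],[0,0,0,3,0],[0,0,0,6,0],[0,0,0,10,0],[0,0,0,14,0],[0,6,0,16,0],[0,11,0,16,0],[0,11,0,16,0]]'; python3 -m handwheel '[[0,0,0,0,0],[0,0,0,0,0]]'
python3 - <<'E'
from h import *
s,p,d,W=wworld(); cv2.imwrite('pics/w4.png',p[...,::-1])
hsv=cv2.cvtColor(p,cv2.COLOR_RGB2HSV).astype(int)
R=(W[...,0]>.4)&(W[...,0]<.6)&(W[...,1]>-.27)&(W[...,1]<-.08)
o=R&(hsv[...,0]>5)&(hsv[...,0]<20)&(hsv[...,1]>150)&(hsv[...,2]>60)&(W[...,2]>.09)
P=W[o]; print(len(P),cv2.minAreaRect((P[:,:2]*1000).astype(np.float32)),np.percentile(P[:,2],[2,50,98]))
p,d=imaging.capture('top'); W=world('top',d); m=np.zeros(d.shape,bool); m[200:260,100:180]=1; m&=(W[...,2]>.1)
P=W[m]; print(cv2.minAreaRect((P[:,:2]*1000).astype(np.float32)))
E
```

```text
time_s: 12.98
tcp_pos: [0.6076, -0.1665, 0.2641]
eef_rot: [-180.0, -0.1, -176.6]
contact_force: [-1.1, 0.3, -1.1]
gripper_width: 0.0874
gripper_force: 0.0
time_s: 13.22
tcp_pos: [0.6045, -0.1668, 0.2657]
eef_rot: [-180.0, 0.0, -176.6]
contact_force: [0.2, 0.2, -0.5]
gripper_width: 0.088
gripper_force: 0.0
1021 ((496.5587463378906, -165.47193908691406), (97.39009857177734, 9.023041725158691), 3.846353530883789) [0.13075848 0.13235178 0.13397387]
((466.7093505859375, 117.51567840576172), (337.5975646972656, 137.90049743652344), 77.35417175292969)
```

View pics/w4.png

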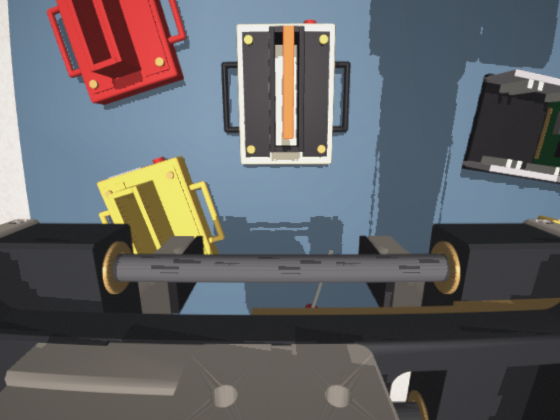

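The strip is inside the well at (288,82). Its top is level at 132 mm, which matches the 30 mm floor plus the 103 mm board, so the board is standing on the well's floor. The robot is clear and touching nothing.

```bash
python3 -c "
from plant import r; print(r.close_job())"
```

```text
the job is handed in; nothing more can be done
None
```

The blue board is out of the rack and standing on the floor of the cream fixture's well, released with the arm clear; both green boards were still in place in the rack after the lift, and the job was handed in at about 13 s.

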